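# Load the tube blocks into the cooling dock

## Task

Load the low white cooling dock on the cold-room bench: set the round aluminium tube block into the round nest and the short oblong one into the oblong nest, each upright and sitting flat on the floor of its nest, then let go. Set them down gently: do not drop them or tip them over. The longer oblong block fits neither nest and is not needed.

Things in the scene. Friction and masses are not known exactly. Their poses are not given: they have to be found in the camera images.
- round_block_center (a point): Centre (half-way up) of the round tube block: a loose upright solid aluminium cylinder, 58 mm diameter, 72 mm tall, about 0.35 kg, with seven dark tube holes in its flat top. It stands on the bench; z is up, its yaw does not matter.
- oblong_block_center (a point): Centre (half-way up) of the short oblong tube block: a loose upright aluminium block 80 mm long (its x) by 38 mm wide (its y) by 72 mm tall, about 0.45 kg, two rows of four dark tube holes in its flat top. It stands on the bench at any yaw. A similar but longer block (120 x 38 x 72 mm, two rows of seven holes) stands nearby and is not part of the job.
- round_nest (a point): Centre of the floor of the round nest in the cooling dock: a round pocket 74 mm in diameter, 16 mm deep, with a 4 mm chamfered mouth. Its floor (dark) is 30 mm and the dock's flat top 46 mm above the bench. The dock is a fixed white casing 170 x 250 x 46 mm with a display on its top along the edge nearest the robot; z is up, x points across the dock's 170 mm side away from the display. The nest centres are 125 mm apart along the dock's y, the round one to +y.
- oblong_nest (a point): Centre of the floor of the oblong nest in the same dock: a rectangular pocket 96 mm along its x by 54 mm along its y, 16 mm deep, 4 mm chamfered mouth, floor 30 mm above the bench. The oblong block goes in with its length along the nest's x, either way round.
Mind the look-alikes: they are no part of the job. What is shaped like the part that bears round_block_center but red is not meant.

How it is judged:
By the outcome, as a careful person would: the job done as asked, in the order asked, and still so for the second after the job is handed in, with the robot touching nothing.
It also fails if it takes over 50 s, if anything falls off the work surface, if the arm or the gripper's body presses on something with over 40 N, if the wrist force passes 120 N, or if a joint passes its speed limit or range.

## Robot

A 6-joint arm with a two-finger parallel gripper is mounted at the origin on the work surface. World frame = base frame: x ahead of the robot, y to its left, z up, the work surface at z = 0. Lengths are in mm, angles in rad, forces in N, time in s.
With the tool pointing down it reaches from about 275 to 750 mm from the base axis. Payload 10.2 kg.
Tool frame: the origin (TCP) lies midway between the tips of the shut fingers; the grasp point (between the pads) lies 19 mm behind it (ctrl.grasp_offset is the distance from the TCP to the grasp point, in mm); z points along the fingers, y is the line along which they close (so a half turn about z gives the same grasp; the last joint's range is limited). The gripper opens to 85 mm and grips with 20 to 120 N. Pads are 22 mm wide; open, the fingers measure 114 mm over their backs; the gripper's body (76 mm by 85 mm) begins 54 mm behind the grasp point. The pads swing forward as they close: fully open they stand 13 mm farther back than shut.
Start: joints at [0.979, 0.313, 1.498, -0, 1.331, -0.223], TCP at [189.273, 489.7, 192.794] pointing down, gripper open.
Joint ranges: [-2.94, 2.94], [-0.97, 2.17], [0.19, 2.56], [-1.23, 4.37], [0.02, 3.11], [-2.88, 2.88]. Speed limits (rad/s): [2.39, 2.39, 3.01, 3.14, 3.14, 3.14].

## Interface

Orientations are given as a unit quaternion [w, x, y, z].
In Python, from rig import ctrl, viewer, models gives the robot as it stands. The module is installed in compiled form; this text tells all that it offers.
- The arm moves only by the shell command python3 -m pendant 'ROWS' [OPENING] [FORCE]. ROWS is text: rows parted by semicolons, each of 4 numbers parted by spaces: the shift along the tool's x, y, z in m, then the turn about the tool's z in rad. In form: x y z yaw; .... A call has 1 to 10 rows; each row shifts and turns the commanded pose from where the row before left it, along the tool's axes as they then stand; what a row does not reach is not made up. A row lasts 1/8 s, in which the tool goes at most 62.5 mm and 10.7 degrees, less where a joint would pass 70% of its speed; a pose out of reach is approached as far as the arm can. A call is refused whole if a number of a shift passes 0.0625 or a number of a turn 0.188, either way. A call with a gripper value outside its range is refused whole. OPENING is the opening, from 0 (shut) to 1 (fully open), set as the call begins (- or left out, the last holds). The fingers move at their own pace and stop on an object; FORCE is the grip in N (left out, the last holds). Time passes only in rows, so rows that do not move let the fingers close. It gives the time, the measured TCP pose, the force, the opening and the grip force at its end, in the units of the state.
- ctrl.sense(): the state, without advancing time (a new reading comes with each control period).
- viewer.capture(name): name is "side" or "top"; returns a dict with "color" (480x640x3 uint8, red, green, blue), "vertical_fov" (degrees; the focal length in pixels is half the picture's height over the tangent of half this angle, whatever the lens; pixels are square), "cx", "cy" (the principal point, pixels), "pose" (4x4, takes a point from camera to world coordinates). Camera axes: x right, y down, z forward; pixel columns grow to the right and rows downward; lengths in mm; the calibration is good to about 2 mm. A picture is of the moment at which its call begins. There is no depth.
- ctrl.finish_job(): hands the job in; it is judged then, once.
Trained networks look in the newest picture that a camera, given by its name, has taken for a name from the list of things; names that differ only in an ending like _2 or _b are one class to them, and where a whole thing is asked for, a point or a joint stands for the part that bears it (a point fixed in the world has none). Each returns a list of dicts, best first, with "p" (0 to 1); they miss things now and then, are a little off and sometimes report something else, mostly with a low value. They report only what shows in the picture. A call takes as long as a camera call. They do not tell look-alikes from the thing itself.
- models.boxes_of(camera, query): "at" ([x, y, z] in mm, in world coordinates, good to about 4 mm: the middle of the surface that is visible of it).
The state is a dict: "time_s": time; "joints": joint angles; "dq": joint speeds; "tau": joint torques, N m; "eef_pos": TCP position; "ee_rot": TCP orientation; "force": force on the tool from outside, world axes, zero at the start; "wrist_torque": the same for the moment, N m; "grip_width": opening from 0.0 (shut) to 1.0 (fully open); "grip_force": force on a finger pad.
Only numpy, scipy, OpenCV 4.12 (cv2) and the standard library are available. Lean on these libraries where they do the work, as an engineer would, in place of code of your own. Each camera call takes 0.05 s, during which the arm holds its last target. There are 200 camera calls.

## Working session

There is one attempt and no reset: what is moved stays moved. The work goes in short steps, Python scripts to look and compute and a shell command to move; the robot and the scene stay as the last step left them, time stands still between calls to the robot, and variables do not carry over. Pictures are saved under pics/ and viewed, at most 10 in all, crops included, and the job is handed in when it is done.

```bash
mkdir -p pics; python3 - <<'E'
from rig import ctrl, viewer, models
import cv2
for n in("top","side"):
    c=viewer.capture(n); cv2.imwrite(f"pics/{n}0.png",c["color"][:,:,::-1])
    print(n,c["vertical_fov"],c["cx"],c["cy"],c["pose"].round(3).tolist())
    for q in("round_block_center","oblong_block_center","round_nest","oblong_nest"):
        print(q,[(round(d["p"],2),[round(v) for v in d["at"]]) for d in models.boxes_of(n,q)])
s=ctrl.sense();print(s["time_s"],s["eef_pos"],s["ee_rot"],s["grip_width"],ctrl.grasp_offset)
E
```

```text
top 46.86417822159731 318.6032653089549 248.0142556389836 [[-0.031, -0.993, 0.112, 433.769], [-1.0, 0.031, 0.002, -0.966], [-0.005, -0.112, -0.994, 1216.731], [0.0, 0.0, 0.0, 1.0]]
round_block_center [(0.89, [621, -138, 72]), (0.77, [711, -138, 74]), (0.56, [686, -233, 72])]
oblong_block_center [(0.64, [444, -109, 73])]
round_nest [(0.94, [524, 197, 44])]
oblong_nest [(0.97, [522, 200, 42])]
side 51.697300173683374 313.83616913594074 248.13640691938247 [[0.724, -0.44, 0.531, 95.781], [-0.689, -0.466, 0.554, -498.954], [0.003, -0.767, -0.641, 650.054], [0.0, 0.0, 0.0, 1.0]]
round_block_center [(0.92, [612, -152, 57]), (0.9, [706, -150, 56]), (0.8, [666, -248, 54])]
oblong_block_center [(0.9, [438, -123, 56])]
round_nest [(0.98, [509, 173, 41])]
oblong_nest [(0.63, [513, 172, 44])]
0.5 [189.28381388 489.68084086 192.78595625] [ 1.70707749e-05  1.83352439e-01  9.83047243e-01 -1.40653824e-05] 0.9984551250645176 18.700000000000003
```

View pics/top0.png

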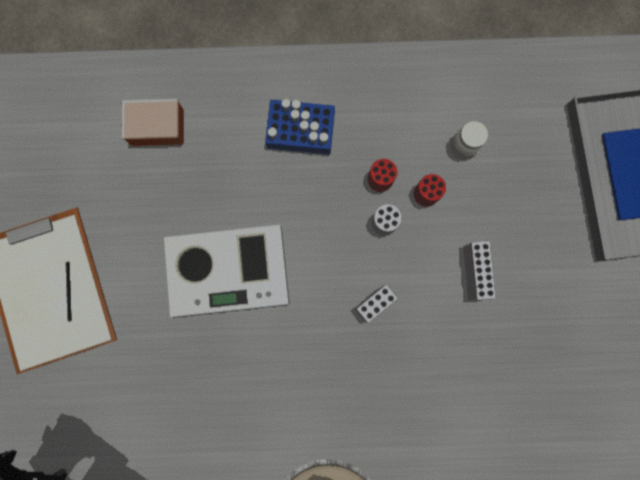

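View pics/side0.png

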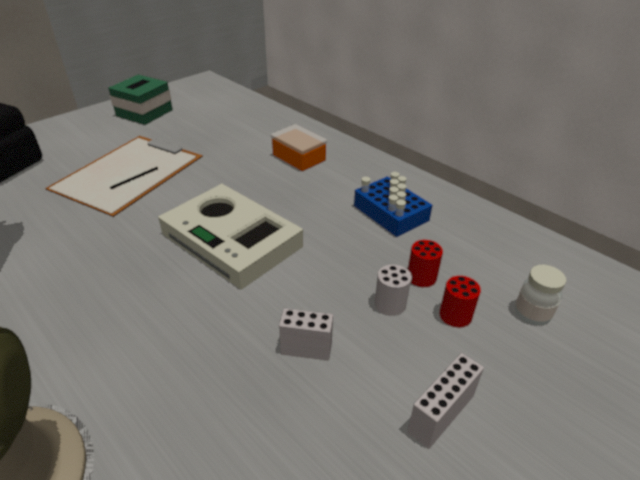

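Top view: dock around (226,270) with round nest (195,264) and oblong nest (254,258). The aluminium round block is at (387,218), red look-alikes at (383,174) and (431,188). The short oblong is at (377,303) and the long one at (484,270). The side view agrees. Next I measure from the dark holes and floors.

```bash
cat > h.py <<'E'
import numpy as np, cv2
def world(c,u,v,z):
    f=240/np.tan(np.radians(c["vertical_fov"]/2))
    d=c["pose"][:3,:3]@[(u-c["cx"])/f,(v-c["cy"])/f,1]; o=c["pose"][:3,3]
    return (o+d*(z-o[2])/d[2])[:2]
def blobs(c,box,z,thr=70,amin=8):
    """dark blobs within box (u0,v0,u1,v1): world centre, area"""
    u0,v0,u1,v1=box; g=cv2.cvtColor(c["color"],cv2.COLOR_RGB2GRAY)[v0:v1,u0:u1]
    n,l,st,ce=cv2.connectedComponentsWithStats((g<thr).astype(np.uint8))
    return [(world(c,ce[i][0]+u0,ce[i][1]+v0,z),st[i][4],l==i) for i in range(1,n) if st[i][4]>=amin]
def proj(c,p):
    f=240/np.tan(np.radians(c["vertical_fov"]/2)); q=c["pose"][:3,:3].T@(np.array(p)-c["pose"][:3,3])
    return q[:2]/q[2]*f+[c["cx"],c["cy"]]
E
python3 - <<'E'
from rig import viewer
from h import *
np.set_printoptions(precision=1,suppress=True)
c=viewer.capture("top")
boxes={"round":((374,205,400,232),72),"obl":((358,286,397,321),72),"rnest":((174,240,215,286),30),"onest":((236,232,272,285),30)}
for k,(b,z) in boxes.items():
    for t in (60,90):
        B=blobs(c,b,z,t,5); P=np.array([x[0] for x in B])
        print(k,t,len(B),[x[1] for x in B],P.mean(0) if len(B) else 0)
        if k=="obl" and len(B)==8:
            print(P, cv2.minAreaRect(P.astype(np.float32)))
        if k=="onest":
            y,x=np.nonzero(B[0][2]); W=np.array([world(c,a+b[0],d+b[1],z) for a,d in zip(x,y)],np.float32)
            print("rect",cv2.minAreaRect(W))
def line(a,b): print(k,a,b)
g=cv2.cvtColor(c["color"],cv2.COLOR_RGB2GRAY)
m=(g[215:330,150:300]>165).astype(np.uint8); cn=max(cv2.findContours(m,0,2)[0],key=cv2.contourArea)
W=np.array([world(c,p[0][0]+150,p[0][1]+215,46) for p in cn],np.float32); print("dock",cv2.minAreaRect(W))
im=c["color"][190:335,150:420,::-1]; cv2.imwrite("pics/crop.png",cv2.resize(im,None,fx=2.9,fy=2.9,interpolation=cv2.INTER_CUBIC))
E
```

```text
round 60 7 [np.int32(8), np.int32(8), np.int32(8), np.int32(8), np.int32(7), np.int32(8), np.int32(6)] [ 623.3 -145. ]
round 90 8 [np.int32(19), np.int32(18), np.int32(16), np.int32(15), np.int32(16), np.int32(45), np.int32(17), np.int32(16)] [ 620.4 -142. ]
obl 60 8 [np.int32(8), np.int32(8), np.int32(9), np.int32(9), np.int32(8), np.int32(6), np.int32(9), np.int32(7)] [ 444.9 -115.1]
[[ 469.3 -132.5]
 [ 457.7 -116.8]
 [ 455.1 -143.1]
 [ 446.1 -102.2]
 [ 443.3 -127.8]
 [ 435.1  -88.1]
 [ 431.9 -112.8]
 [ 420.9  -97.8]] ((445.085693359375, -115.16817474365234), (18.111881256103516, 56.95180130004883), 37.36111068725586)
obl 90 10 [np.int32(45), np.int32(17), np.int32(18), np.int32(18), np.int32(16), np.int32(19), np.int32(16), np.int32(18), np.int32(41), np.int32(17)] [ 443.7 -109.8]
rnest 60 1 [np.int32(810)] [540.7 268.8]
rnest 90 1 [np.int32(897)] [541.  269.1]
onest 60 1 [np.int32(979)] [550.7 143.2]
rect ((550.8204956054688, 143.1972198486328), (91.6203384399414, 50.051029205322266), 4.596950054168701)
onest 90 1 [np.int32(1083)] [550.7 143.1]
rect ((550.9993286132812, 143.15065002441406), (95.33050537109375, 53.23699951171875), 4.309919357299805)
dock ((525.7498779296875, 200.8658447265625), (163.89414978027344, 244.48416137695312), 4.396017074584961)
```

```bash
cat >> h.py <<'E'
def go(x,y,z,axis=None):
    """remaining shift in tool axes (m) and yaw (rad) so tool y lies along world angle axis (deg, mod 180)"""
    from rig import ctrl
    from scipy.spatial.transform import Rotation as R
    s=ctrl.sense(); q=s["ee_rot"]; M=R.from_quat([*q[1:],q[0]]).as_matrix()
    d=M.T@(np.array([x,y,z])-s["eef_pos"])/1000
    a=np.degrees(np.arctan2(M[1,1],M[0,1])); t=0 if axis is None else -np.radians((axis-a+90)%180-90)
    print("t",s["time_s"],"pos",np.round(s["eef_pos"],1),"ang",round(a,1),"shift",d.round(4),"yaw",round(t,3),"j",np.round(s["joints"],2),"grip",s["grip_width"],s["grip_force"],"F",np.round(s["force"],1))
E
python3 -m pendant '-.042 -.029 0 0;-.042 -.029 0 0;-.042 -.029 0 0;-.042 -.029 0 0;-.042 -.029 0 0;-.042 -.029 0 0;-.042 -.029 0 0;-.042 -.029 0 0;-.042 -.029 0 0;-.042 -.029 0 0' 1
python3 -c "
from h import *
go(623,-145,150)"
```

```text
time_s: 1.8
eef_pos: [477.3, 66.2, 193.0]
ee_rot: [0.0, 0.183, 0.983, 0.0]
force: [-0.5, 1.0, 0.4]
grip_width: 1.003
grip_force: 0.0
t 1.8 pos [477.3  66.2 193. ] ang 68.9 shift [-0.2121 -0.1445  0.043 ] yaw 0 j [-0.11  0.22  1.62  0.    1.3  -1.31] grip 1.0033939582018285 0.0 F [-0.5  1.   0.4]
```

```bash
python3 -m pendant '-.042 -.029 .008 0;-.042 -.029 .008 0;-.042 -.029 .009 0;-.042 -.029 .009 0;-.042 -.029 .009 0;-.002 0 0 0;0 0 0 0'
python3 - <<'E'
from h import *
from rig import viewer
for n in("side","top"):
    c=viewer.capture(n); cv2.imwrite(f"pics/{n}1.png",c["color"][:,:,::-1])
c=viewer.capture("side"); print(proj(c,[623,-145,72]),[proj(c,[623+29*np.cos(a),-145+29*np.sin(a),72]).round() for a in (0,1.57,3.14,4.71)])
go(623,-145,26)
E
```

```text
time_s: 2.68
eef_pos: [621.8, -143.5, 149.7]
ee_rot: [-0.0, 0.183, 0.983, 0.0]
force: [-0.6, 0.3, -0.5]
grip_width: 0.999
grip_force: 0.0
[393.42241838 275.34909496] [array([404., 268.]), array([380., 267.]), array([382., 283.]), array([407., 284.])]
t 2.825 pos [ 621.8 -142.9  150.5] ang 68.9 shift [-0.0017 -0.0015  0.1245] yaw 0 j [-0.41  0.6   1.18  0.    1.36 -1.61] grip 0.9984801184691743 0.0 F [-0.7  0.4 -0.1]
```

View pics/side1.png

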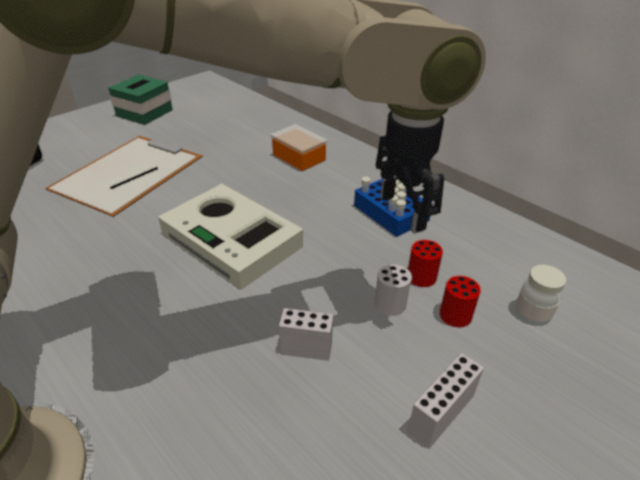

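The side view shows the aluminium block's top around (394,272), roughly below the gripper, against a predicted (393,275). I'll check that offset with the hole centroids from both cameras.

```bash
python3 - <<'E'
from h import *
from rig import viewer
np.set_printoptions(precision=1,suppress=True)
c=viewer.capture("side")
print("tcp px",proj(c,[621.8,-143,150]))
for k,b,p in(("round",(379,264,411,287),[623,-145,72]),("obl",(282,310,332,329),[445,-115,72])):
  for t in (50,65,80):
    B=blobs(c,b,72,t,5);P=np.array([x[0] for x in B]); print(k,t,[int(x[1]) for x in B],P.mean(0) if len(B) else 0)
c2=cv2.cvtColor(c["color"],cv2.COLOR_RGB2GRAY)
for k,b in(("rn",(195,192,240,222)),("on",(232,213,284,252))):
  for t in(50,65):
    B=blobs(c,b,30,t,50);print(k,t,[(x[0],int(x[1])) for x in B])
E
```

```text
tcp px [397.1 239.6]
round 50 [11, 7, 11, 8, 12, 5, 9] [ 627.6 -145. ]
round 65 [15, 10, 18, 9, 12, 17, 11, 13] [ 629.3 -145.4]
round 80 [17, 15, 21, 11, 14, 24, 12, 18] [ 629.2 -145.5]
obl 50 [9, 11, 10, 12, 11, 13, 11, 14] [ 446.9 -115. ]
obl 65 [15, 15, 16, 14, 15, 16, 15, 16] [ 446.9 -115. ]
obl 80 [18, 18, 17, 19, 18, 17, 18, 19] [ 446.7 -115.2]
rn 50 [(array([546.5, 275.5]), 284)]
rn 65 [(array([547. , 275.9]), 312)]
on 50 [(array([554.8, 148.9]), 439)]
on 65 [(array([555.1, 149.2]), 479)]
```

```bash
python3 - <<'E'
from h import *
from rig import viewer
out=[]
for n,b in(("side",(340,110,490,335)),("top",(330,140,480,365))):
    c=viewer.capture(n); im=c["color"][:,:,::-1].copy()
    im=cv2.resize(im[b[1]:b[3],b[0]:b[2]],None,fx=2.6,fy=2.6,interpolation=cv2.INTER_CUBIC)
    for off,col in((0,(0,255,0)),(52,(255,0,255)),(-52,(255,255,0))):
        for z in(150.,163.):
            u=proj(c,[621.8+.36*off,-143+.933*off,z]); print(n,off,z,u.round()); cv2.circle(im,tuple(int(v) for v in (u-b[:2])*2.6),3,col,-1)
    out.append(im)
cv2.imwrite("pics/cmp.png",np.hstack(out))
E
```

```text
side 0 150.0 [397. 240.]
side 0 163.0 [398. 233.]
side 52 150.0 [382. 222.]
side 52 163.0 [382. 215.]
side -52 150.0 [414. 259.]
side -52 163.0 [415. 253.]
top 0 150.0 [391. 211.]
top 0 163.0 [392. 210.]
top 52 150.0 [366. 203.]
top 52 163.0 [367. 201.]
top -52 150.0 [417. 220.]
top -52 163.0 [418. 219.]
```

View pics/cmp.png

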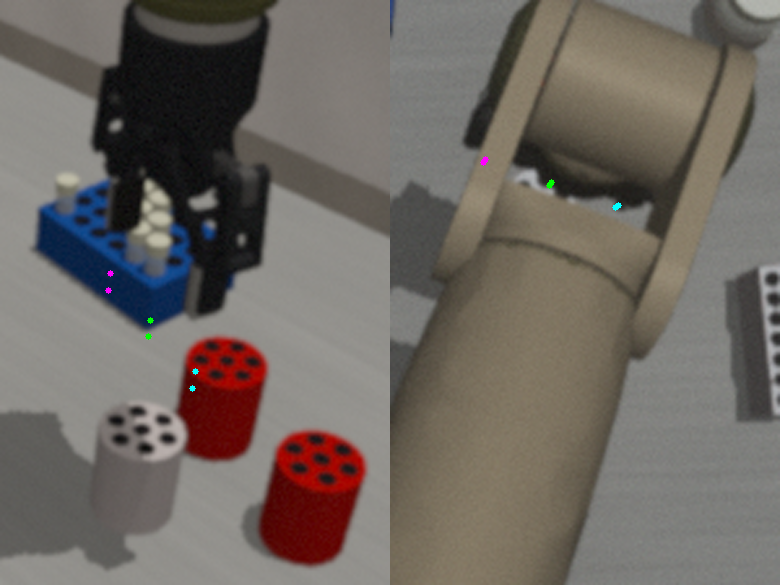

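The fingers sit about 20 px higher in the side image than the reported TCP projects, while the two cameras agree on the blocks. I'll shut the fingers briefly, well clear of everything, to get a clean tip point and check the TCP.

```bash
python3 -m pendant '0 0 0 0;0 0 0 0;0 0 0 0;0 0 0 0;0 0 0 0;0 0 0 0' 0 20
python3 - <<'E'
from h import *
from rig import viewer
go(625,-145,26)
b=(340,110,490,335); c=viewer.capture("side"); im=c["color"][:,:,::-1]
im=cv2.resize(im[b[1]:b[3],b[0]:b[2]],None,fx=2.6,fy=2.6,interpolation=cv2.INTER_CUBIC)
for z in(150.,170,190,210):
    u=proj(c,[621.8,-143,z]); print(u.round()); cv2.circle(im,tuple(int(v) for v in (u-b[:2])*2.6),3,(0,255,0),-1)
cv2.imwrite("pics/shut.png",im)
E
```

```text
time_s: 3.72
eef_pos: [622.0, -143.9, 149.8]
ee_rot: [-0.0, 0.183, 0.983, 0.0]
force: [0.3, -0.4, -0.4]
grip_width: 0.004
grip_force: 0.0
t 3.725 pos [ 622.  -143.9  149.8] ang 68.9 shift [-3.300e-03  1.000e-04  1.238e-01] yaw 0 j [-0.41  0.6   1.18  0.    1.36 -1.61] grip 0.0035530627712013216 0.0 F [ 0.3 -0.4 -0.4]
[397. 240.]
[399. 230.]
[400. 220.]
[401. 209.]
```

View pics/shut.png

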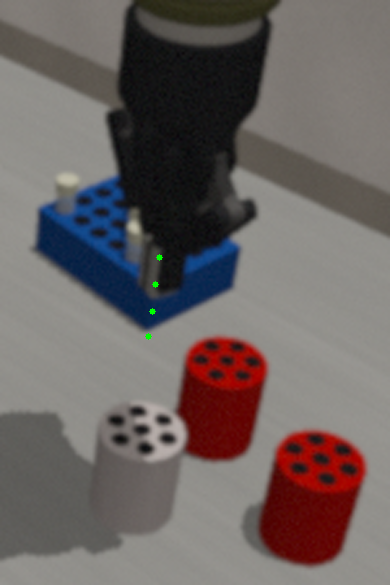

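Shut tip bottom is at about px (401,221), where the reported TCP projects to (397,240): the tip is either about 36 mm higher or displaced horizontally. I'll lower the shut fingers over free bench at about (530,-50) to tell which.

```bash
python3 -m pendant '.04 .018 0 0;.04 .018 0 0;.04 .018 .015 0;0 0 .03 0;0 0 .03 0;0 0 .03 0;0 0 0 0;0 0 0 0'
python3 - <<'E'
from h import *
from rig import viewer
go(530,-50,20)
from rig import ctrl
p=ctrl.sense()["eef_pos"]; out=[]
for n in("side","top"):
    c=viewer.capture(n); im=c["color"][:,:,::-1]
    u=proj(c,p); b=(u-[70,100]).astype(int); b=np.maximum(b,0)
    im=cv2.resize(im[b[1]:b[1]+190,b[0]:b[0]+130],None,fx=3,fy=3,interpolation=cv2.INTER_CUBIC)
    for dz in(0,36):
        v=proj(c,p+[0,0,dz]); print(n,b,v.round(1)); cv2.circle(im,tuple(int(t) for t in (v-b)*3),3,(0,255,0),-1)
    out.append(im)
cv2.imwrite("pics/low.png",np.hstack(out))
E
```

```text
time_s: 4.78
eef_pos: [530.2, -50.5, 46.0]
ee_rot: [0.001, 0.183, 0.983, -0.0]
force: [-0.1, 0.0, 0.6]
grip_width: 0.002
grip_force: 0.0
t 4.775 pos [530.2 -50.5  46. ] ang 68.9 shift [0.0004 0.0004 0.026 ] yaw 0 j [-0.32  0.49  1.65 -0.    0.99 -1.52] grip 0.0024205333701685394 0.0 F [-0.1  0.   0.6]
side [245 184] [315.9 284.3]
side [245 184] [316. 269.]
top [273 163] [343.5 264. ]
top [273 163] [344.2 262.5]
```

View pics/low.png

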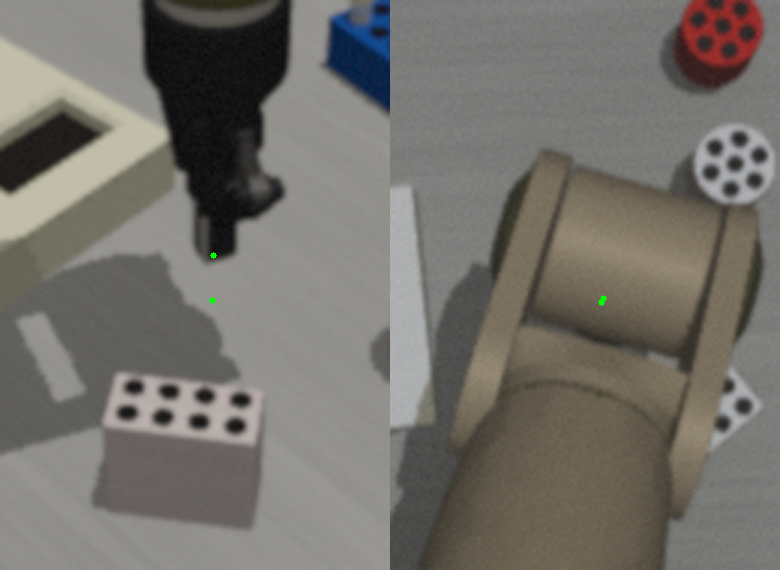

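```bash
python3 -m pendant '0 0 .015 0;0 0 .015 0;0 0 .008 0;0 0 0 0'
python3 - <<'E'
from h import *
from rig import viewer,ctrl
p=ctrl.sense()["eef_pos"]; out=[]
c=viewer.capture("side"); im=c["color"][:,:,::-1]
b=(250,190)
im=cv2.resize(im[190:330,250:400],None,fx=4,fy=4,interpolation=cv2.INTER_CUBIC)
for dz in(0,36):
    v=proj(c,p+[0,0,dz]); print(v.round(1),p); cv2.circle(im,tuple(int(t) for t in (v-b)*4),3,(0,255,0),-1)
cv2.imwrite("pics/low2.png",im)
E
```

```text
time_s: 5.38
eef_pos: [529.1, -50.1, 6.0]
ee_rot: [-0.001, 0.183, 0.983, 0.0]
force: [0.1, 0.1, 0.8]
grip_width: -0.002
grip_force: 0.0
[315.1 300.5] [529.06561645 -50.13104319   5.97582276]
[315.2 286.2] [529.06561645 -50.13104319   5.97582276]
```

View pics/low2.png

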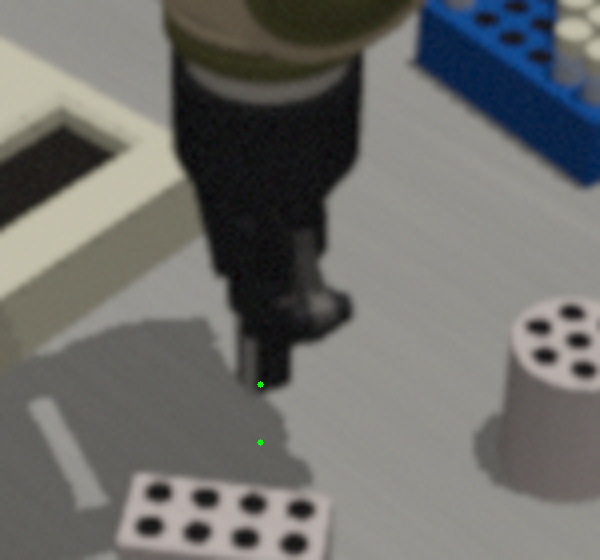

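```bash
python3 -m pendant '0 0 .003 0;0 0 .003 0;0 0 .002 0;0 0 0 0'; python3 -m pendant '0 0 .002 0;0 0 0 0'
```

```text
time_s: 5.92
eef_pos: [529.4, -50.3, -1.3]
ee_rot: [-0.0, 0.183, 0.983, 0.0]
force: [-0.6, -0.2, 0.4]
grip_width: -0.002
grip_force: 0.0
time_s: 6.18
eef_pos: [529.5, -50.2, -3.3]
ee_rot: [-0.0, 0.183, 0.983, 0.0]
force: [0.2, 0.8, -0.7]
grip_width: 0.0
grip_force: 0.0
```

No contact at a reported z of -3, so the tip really is higher than reported. I'll continue gently down to contact.

```bash
python3 -m pendant '0 0 .006 0;0 0 .006 0;0 0 .005 0;0 0 0 0'; python3 -m pendant '0 0 .003 0;0 0 .002 0;0 0 0 0'
```

```text
time_s: 6.68
eef_pos: [529.2, -50.2, -20.7]
ee_rot: [-0.0, 0.183, 0.983, 0.0]
force: [0.1, -0.7, 0.1]
grip_width: 0.0
grip_force: 0.0
time_s: 7.05
eef_pos: [529.4, -50.3, -25.3]
ee_rot: [-0.0, 0.183, 0.983, -0.0]
force: [-1.0, -0.3, 0.2]
grip_width: 0.001
grip_force: 0.0
```

```bash
python3 -m pendant '0 0 .003 0;0 0 .002 0;0 0 0 0'; python3 - <<'E'
from h import *
from rig import viewer,ctrl
p=ctrl.sense()["eef_pos"]
c=viewer.capture("side"); im=c["color"][:,:,::-1]
b=(250,210); print(p)
im=cv2.resize(im[210:350,250:400],None,fx=4,fy=4,interpolation=cv2.INTER_CUBIC)
for dz in(0,36):
    v=proj(c,p+[0,0,dz]); print(v); cv2.circle(im,tuple(int(t) for t in (v-b)*4),2,(0,255,0),-1)
cv2.imwrite("pics/low3.png",im)
E
```

```text
time_s: 7.42
eef_pos: [529.4, -50.2, -30.4]
ee_rot: [-0.0, 0.183, 0.983, 0.0]
force: [1.5, 0.2, 0.4]
grip_width: -0.002
grip_force: 0.0
[529.3888691  -50.24384058 -30.3891682 ]
[315.21090711 314.23946518]
[315.31197905 300.60782475]
```

View pics/low3.png

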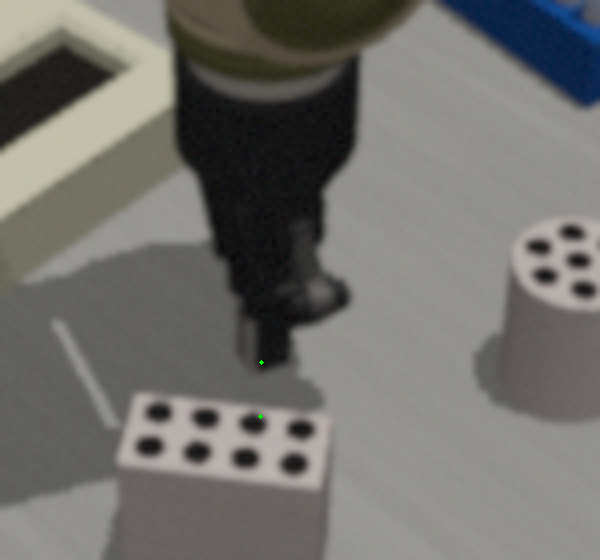

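```bash
python3 -m pendant '0 0 .002 0;0 0 0 0'; python3 -m pendant '0 0 .002 0;0 0 0 0';python3 -c "
from h import *
from rig import viewer
c=viewer.capture('side')
print(world(c,316.7,302.5,5.))"
```

```text
time_s: 7.72
eef_pos: [529.4, -50.2, -32.3]
ee_rot: [-0.0, 0.183, 0.983, 0.0]
force: [0.3, 0.7, 0.9]
grip_width: -0.001
grip_force: 0.0
time_s: 7.98
eef_pos: [529.4, -50.2, -34.4]
ee_rot: [-0.0, 0.183, 0.983, 0.0]
force: [-0.7, 0.7, -0.9]
grip_width: -0.003
grip_force: 0.0
[528.36127332 -54.92898245]
```

```bash
python3 -m pendant '0 0 .002 0;0 0 0 0'; python3 -m pendant '0 0 .0015 0;0 0 0 0'
```

```text
time_s: 8.28
eef_pos: [529.4, -50.2, -36.4]
ee_rot: [-0.0, 0.183, 0.983, 0.0]
force: [0.5, -0.3, -0.1]
grip_width: -0.004
grip_force: 0.0
time_s: 8.52
eef_pos: [529.4, -50.2, -37.8]
ee_rot: [-0.0, 0.183, 0.983, 0.0]
force: [-0.2, -0.5, -0.3]
grip_width: 0.0
grip_force: 0.0
```

```bash
python3 -m pendant '0 0 .0015 0;0 0 0 0'; python3 -m pendant '0 0 .0015 0;0 0 0 0'
```

```text
time_s: 8.78
eef_pos: [529.6, -50.3, -38.4]
ee_rot: [0.0, 0.183, 0.983, -0.0]
force: [-3.1, 1.3, 8.5]
grip_width: -0.0
grip_force: 4.6
time_s: 9.02
eef_pos: [529.7, -50.3, -38.6]
ee_rot: [0.0, 0.183, 0.983, -0.0]
force: [-9.8, 2.3, 26.9]
grip_width: -0.0
grip_force: 13.2
```

```bash
python3 - <<'E'
from h import *
from rig import viewer,ctrl
c=viewer.capture("side"); g=cv2.cvtColor(c["color"],cv2.COLOR_RGB2GRAY)
print(ctrl.sense()["eef_pos"]); print(g[290:322,305:328:2])
E
```

```text
[529.68435709 -50.2913786  -38.54432953]
[[ 98  98  75  22  20  18  16  23  24  28  35  37]
 [ 98  97  71  27  17  17  15  10  14  22  23  28]
 [ 97  97  72  39  27  16  16  15  16  15  22  30]
 [ 97  96  73  50  43  19  17  19  17  17  32  45]
 [ 96  96  72  60  57  21  20  16  12  33  67  85]
 [ 98  95  71  63  58  18  18  18  19  63 110 124]
 [ 98  94  72  64  58  23  20  17  24  82 131 144]
 [ 96  95  72  66  58  22  16  18  29  83 132 146]
 [ 96  95  71  65  62  22  18  22  28  82 129 146]
 [ 97  98  71  66  61  24  17  17  30  82 123 147]
 [ 98  96  71  65  61  23  23  19  27  83 112 145]
 [ 95  95  76  66  60  22  20  20  27  82 119 146]
 [ 96  95  83  69  59  25  18  22  33  84 127 145]
 [ 96  96  90  73  62  24  20  22  48  90 129 144]
 [ 96  95  94  82  65  28  37  52  72  94 119 131]
 [ 96  94  95  87  74  50  65  79  90  95 102 107]
 [ 96  94  95  93  83  78  89  93  95  97  96  96]
 [ 99  97  95  93  91  91  98  97  96  95  97  95]
 [ 99  97  96  96  95  95  97  97  96  97  95  96]
 [104 102  98  98  94  94  97  97  97  98  98  94]
 [132 123 112 109 103  98  95  97  95  96  96  96]
 [157 153 146 139 122 119 110 108 104 101  97  96]
 [162 172 170 153 127 139 144 144 135 123 108 109]
 [155 177 168 127  94 132 165 170 164 146 124 138]
 [151 178 151  76  46  90 162 176 169 141 119 145]
 [155 178 138  41  23  54 154 177 158  94  71 110]
 [166 178 142  43  28  49 155 178 138  47  27  65]
 [174 178 156  84  50  86 164 179 134  33  26  47]
 [177 178 170 134 104 132 172 178 140  63  38  73]
 [178 177 176 165 149 162 176 178 157 117  81 124]
 [179 178 174 167 169 175 176 177 173 158 138 160]
 [179 176 153 140 155 176 177 178 175 168 167 174]]
```

Contact at a reported z of -38, so true z is reported z plus 38, with horizontal agreement within a few mm. I'll lift, open and go over the round block.

```bash
python3 -m pendant '0 0 -.04 0;0 0 -.04 0;0 0 -.04 0;-.041 -.018 0 0;-.041 -.018 0 0;-.041 -.019 0 0;0 0 0 0' 1
python3 - <<'E'
from h import *
from rig import viewer,ctrl
go(625,-146,-16)
p=ctrl.sense()["eef_pos"]
c=viewer.capture("side"); im=c["color"][:,:,::-1]
b=(330,130); im=cv2.resize(im[130:330,330:500],None,fx=3,fy=3,interpolation=cv2.INTER_CUBIC)
for o in (-43,0,43):
    v=proj(c,p+[.36*o,.933*o,51]); cv2.circle(im,tuple(int(t) for t in (v-b)*3),2,(0,255,0),-1)
cv2.imwrite("pics/pre.png",im)
E
```

```text
time_s: 9.95
eef_pos: [625.2, -147.9, 78.4]
ee_rot: [0.0, 0.184, 0.983, -0.0]
force: [0.3, 1.2, 0.1]
grip_width: 1.001
grip_force: 0.0
t 9.95 pos [ 625.2 -147.9   78.4] ang 68.8 shift [0.0009 0.0017 0.0944] yaw 0 j [-0.41  0.67  1.25 -0.    1.22 -1.61] grip 1.000903240055436 0.0 F [0.3 1.2 0.1]
```

View pics/pre.png

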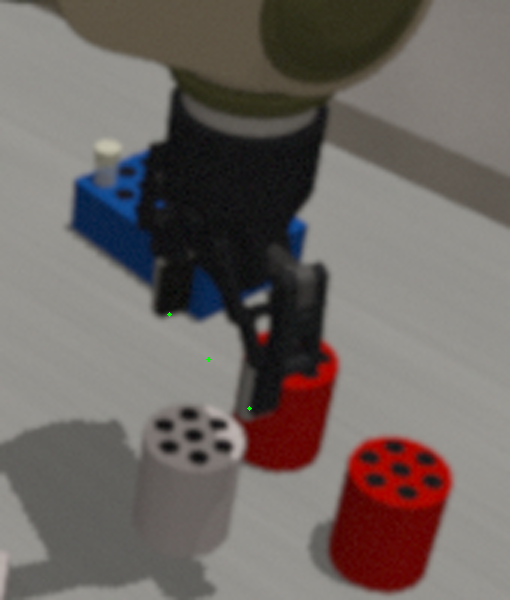

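Tips appear within about 2 px of the corrected prediction, centred over the aluminium block. I'll descend and grip.

```bash
python3 -m pendant '.001 .003 .02 0;0 0 .02 0;0 0 .02 0;0 0 .02 0;0 0 .014 0;0 0 0 0'
python3 -m pendant '0 0 0 0;0 0 0 0;0 0 0 0;0 0 0 0;0 0 0 0' 0 50
python3 -m pendant '0 0 -.004 0;0 0 -.016 0;0 0 0 0'
python3 - <<'E'
from h import *
from rig import viewer,ctrl
from rig import models
go(541,269,60)
c=viewer.capture("side"); cv2.imwrite("pics/g1.png",c["color"][:,:,::-1])
for t in(50,65):
    B=blobs(c,(375,240,415,285),92,t,5); print([(x[0].round(),int(x[1])) for x in B])
E
```

```text
time_s: 10.75
eef_pos: [623.9, -142.4, -15.7]
ee_rot: [-0.001, 0.183, 0.983, 0.0]
force: [-0.7, 0.1, 0.1]
grip_width: 0.998
grip_force: 0.0
time_s: 11.38
eef_pos: [625.3, -143.2, -13.5]
ee_rot: [0.001, 0.183, 0.983, -0.0]
force: [-0.5, -0.2, 6.9]
grip_width: 0.669
grip_force: 54.0
time_s: 11.75
eef_pos: [625.4, -143.0, 7.0]
ee_rot: [0.001, 0.183, 0.983, -0.0]
force: [0.4, -0.3, -3.3]
grip_width: 0.668
grip_force: 54.1
t 11.75 pos [ 625.4 -143.     7. ] ang 68.9 shift [ 0.2271  0.3539 -0.0537] yaw 0 j [-0.41  0.75  1.32  0.    1.08 -1.61] grip 0.6682075623407882 54.10422742366791 F [ 0.4 -0.3 -3.3]
[(array([ 648., -136.]), 1087), (array([ 621., -126.]), 13), (array([ 609., -140.]), 12)]
[(array([ 647., -136.]), 1154), (array([ 621., -126.]), 15), (array([ 609., -139.]), 16)]
```

```bash
python3 -m pendant '0 0 -.04 0;.012 .02 -.02 0;.026 .041 -.01 0;.026 .041 0 0;.026 .041 0 0;.026 .041 0 0;.026 .041 0 0;.026 .041 0 0;.026 .041 0 0;.026 .041 0 0'
python3 -c "
from h import *
go(540.5,268,50)"
```

```text
time_s: 13.05
eef_pos: [544.1, 262.7, 75.0]
ee_rot: [-0.0, 0.183, 0.983, -0.0]
force: [0.1, 0.4, -2.7]
grip_width: 0.666
grip_force: 54.9
t 13.05 pos [544.1 262.7  75. ] ang 68.9 shift [0.0053 0.0037 0.025 ] yaw 0 j [ 0.26  0.59  1.39  0.    1.15 -0.95] grip 0.6657559956857735 54.936347007751465 F [ 0.1  0.4 -2.7]
```

```bash
python3 -m pendant '.005 .004 .012 0;0 0 .013 0;0 0 0 0;0 0 0 0'
python3 - <<'E'
from h import *
from rig import viewer,ctrl
go(540.5,268,16.5)
p=ctrl.sense()["eef_pos"]
out=[]
for n,b in (("side",(150,110)),("top",(140,190))):
    c=viewer.capture(n); im=c["color"][:,:,::-1]
    im=cv2.resize(im[b[1]:b[1]+140,b[0]:b[0]+130],None,fx=3,fy=3,interpolation=cv2.INTER_CUBIC)
    def circ(x,y,z,r,col):
        P=np.array([(proj(c,[x+r*np.cos(a),y+r*np.sin(a),z])-b+.5)*3 for a in np.linspace(0,6.28,60)],int)
        cv2.polylines(im,[P],True,col,1)
    circ(540.5,268,46,37+4,(0,255,0)); circ(p[0],p[1],p[2]+13.5,29,(0,0,255)); circ(p[0],p[1],p[2]+85.5,29,(255,0,255))
    out.append(im)
cv2.imwrite("pics/hover.png",np.hstack(out))
E
```

```text
time_s: 13.55
eef_pos: [542.1, 265.7, 50.5]
ee_rot: [0.0, 0.184, 0.983, -0.0]
force: [-0.4, 0.3, -3.0]
grip_width: 0.665
grip_force: 55.1
t 13.55 pos [542.1 265.7  50.5] ang 68.8 shift [0.0023 0.0015 0.034 ] yaw 0 j [ 0.26  0.62  1.42 -0.    1.1  -0.94] grip 0.6648231769420142 55.09782135486603 F [-0.4  0.3 -3. ]
```

View pics/hover.png

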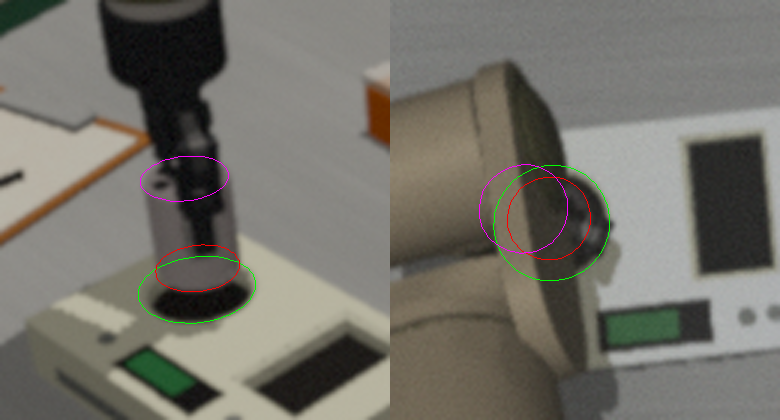

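Side view: block bottom around (196,270) sits over the nest mouth (196,289), centred and in agreement with the prediction. I'll descend gently.

```bash
python3 -m pendant '.002 .001 .01 0;0 0 .01 0;0 0 .006 0;0 0 0 0'
python3 -m pendant '0 0 .003 0;0 0 .002 0;0 0 0 0'
```

```text
time_s: 14.15
eef_pos: [539.7, 268.3, 23.6]
ee_rot: [-0.001, 0.183, 0.983, -0.0]
force: [0.7, 0.2, -3.6]
grip_width: 0.667
grip_force: 55.1
time_s: 14.52
eef_pos: [540.0, 268.3, 19.3]
ee_rot: [-0.0, 0.183, 0.983, -0.0]
force: [0.6, -0.2, -2.5]
grip_width: 0.667
grip_force: 55.1
```

```bash
python3 -m pendant '0 0 .0015 0;0 0 0 0';python3 -m pendant '0 0 .001 0;0 0 0 0'; python3 -m pendant '0 0 .001 0;0 0 0 0'
```

```text
time_s: 14.78
eef_pos: [540.0, 268.3, 17.7]
ee_rot: [-0.0, 0.183, 0.983, -0.0]
force: [-0.0, -0.6, -3.8]
grip_width: 0.669
grip_force: 55.1
time_s: 15.02
eef_pos: [540.0, 268.3, 16.7]
ee_rot: [-0.0, 0.183, 0.983, -0.0]
force: [-0.2, 0.3, -3.1]
grip_width: 0.667
grip_force: 55.1
time_s: 15.28
eef_pos: [540.1, 268.4, 16.5]
ee_rot: [0.0, 0.183, 0.983, 0.0]
force: [-3.5, -0.9, 6.2]
grip_width: 0.666
grip_force: 55.8
```

```bash
python3 -m pendant '0 0 0 0;0 0 0 0;0 0 0 0' 1; python3 -m pendant '0 0 -.02 0;0 0 -.04 0;0 0 -.03 0;0 0 0 0'
python3 - <<'E'
from h import *
from rig import viewer
go(445.5,-115.5,60,37.4)
c=viewer.capture("side")
for t in(50,65):
    B=blobs(c,(195,140,245,200),102,t,5); print([(x[0].round(),int(x[1])) for x in B])
E
```

```text
time_s: 15.65
eef_pos: [540.2, 268.4, 15.8]
ee_rot: [0.0, 0.183, 0.983, 0.0]
force: [-0.3, -0.3, -0.6]
grip_width: 1.001
grip_force: 0.0
time_s: 16.15
eef_pos: [541.3, 268.7, 108.1]
ee_rot: [0.002, 0.183, 0.983, 0.001]
force: [-1.0, 0.1, -0.8]
grip_width: 0.997
grip_force: 0.0
t 16.15 pos [541.3 268.7 108.1] ang 68.9 shift [-0.049  -0.393   0.0472] yaw 0.549 j [ 0.27  0.56  1.36  0.    1.22 -0.93] grip 0.9967102656282859 0.0 F [-1.   0.1 -0.8]
[(array([614., 379.]), 325), (array([524., 272.]), 6)]
[(array([614., 379.]), 372), (array([553., 281.]), 8), (array([536., 284.]), 11), (array([559., 264.]), 9), (array([541., 268.]), 9), (array([524., 271.]), 9), (array([547., 251.]), 8), (array([529., 254.]), 11)]
```

The round block's seven holes centre at (541,268) at z=102: it is seated and upright. Now the oblong block.

```bash
python3 -m pendant '-.004 -.033 0 0;-.006 -.05 0 0;-.006 -.05 0 0;-.006 -.05 0 0;-.006 -.05 0 0;-.006 -.05 0 0;-.007 -.05 0 0;-.008 -.06 0 0;0 0 0 .183;0 0 0 .183'
python3 -m pendant '0 0 .02 .183;0 0 .02 0;0 0 0 0;0 0 0 0'
python3 -c "
from h import *
go(445.5,-115.5,-16,37.4)"
```

```text
time_s: 17.45
eef_pos: [443.3, -116.4, 104.6]
ee_rot: [-0.001, 0.363, 0.932, 0.0]
force: [-0.4, -0.0, 0.4]
grip_width: 0.999
grip_force: 0.0
time_s: 17.95
eef_pos: [444.2, -115.9, 66.0]
ee_rot: [-0.0, 0.443, 0.897, 0.0]
force: [0.3, 0.2, 0.7]
grip_width: 0.996
grip_force: 0.0
t 17.95 pos [ 444.2 -115.9   66. ] ang 37.4 shift [-0.0005  0.0013  0.082 ] yaw 0.0 j [-0.51  0.32  1.85 -0.    0.97 -1.16] grip 0.9957656561927288 0.0 F [0.3 0.2 0.7]
```

```bash
python3 -m pendant '0 .001 .02 0;0 0 .02 0;0 0 .02 0;0 0 .018 0;0 0 0 0;0 0 0 0'
python3 -m pendant '0 0 0 0;0 0 0 0;0 0 0 0;0 0 0 0;0 0 0 0;0 0 0 0' 0 50
python3 -c "
from h import *
go(550.3,142.5,80,94.5)"
```

```text
time_s: 18.7
eef_pos: [445.5, -115.6, -11.3]
ee_rot: [0.001, 0.443, 0.897, -0.0]
force: [0.4, -0.0, 0.2]
grip_width: 1.0
grip_force: 0.0
time_s: 19.45
eef_pos: [445.3, -115.4, -11.7]
ee_rot: [0.001, 0.443, 0.897, 0.0]
force: [1.3, 1.3, 6.4]
grip_width: 0.441
grip_force: 50.7
t 19.45 pos [ 445.3 -115.4  -11.7] ang 37.4 shift [ 0.141   0.2401 -0.0917] yaw -0.996 j [-0.51  0.46  1.91  0.    0.77 -1.16] grip 0.44077654006061423 50.69707810878754 F [1.3 1.3 6.4]
```

```bash
python3 -m pendant '0 0 -.02 0;0 0 -.04 0;.011 .02 -.032 0;.026 .044 0 0;.026 .044 0 0;.026 .044 0 0;.026 .044 0 0;.026 .044 0 0;0 0 0 -.18;0 0 0 -.18'
python3 -m pendant '0 0 0 -.18;0 0 0 -.18;0 0 0 -.18;0 0 0 -.096;0 0 0 0'
python3 -c "
from h import *
go(550.3,142.5,50,94.5)"
```

```text
time_s: 20.7
eef_pos: [549.0, 143.1, 78.6]
ee_rot: [-0.001, 0.272, 0.962, -0.001]
force: [0.9, -0.8, -3.9]
grip_width: 0.437
grip_force: 52.7
time_s: 21.32
eef_pos: [549.2, 142.4, 79.0]
ee_rot: [-0.001, -0.039, 0.999, -0.0]
force: [-0.6, 0.2, -4.2]
grip_width: 0.439
grip_force: 52.7
t 21.325 pos [549.2 142.4  79. ] ang 94.4 shift [-0.0011 -0.      0.029 ] yaw -0.001 j [ 0.05  0.52  1.51 -0.    1.12 -1.6 ] grip 0.43931387379953046 52.66189455986023 F [-0.6  0.2 -4.2]
```

```bash
python3 -m pendant '-.001 0 .015 0;0 0 .015 0;0 0 .012 0;0 0 .009 0;0 0 .004 0;0 0 0 0'
python3 -m pendant '0 0 .002 0;0 0 .001 0;0 0 0 0'
python3 -m pendant '0 0 .001 0;0 0 0 0'
```

```text
time_s: 22.08
eef_pos: [550.9, 142.6, 24.7]
ee_rot: [-0.0, -0.039, 0.999, 0.0]
force: [1.0, 0.2, -4.4]
grip_width: 0.442
grip_force: 52.8
time_s: 22.45
eef_pos: [550.9, 142.6, 21.9]
ee_rot: [0.0, -0.039, 0.999, -0.0]
force: [-0.5, 0.3, -4.2]
grip_width: 0.439
grip_force: 52.8
time_s: 22.7
eef_pos: [550.8, 142.6, 20.7]
ee_rot: [-0.0, -0.039, 0.999, -0.0]
force: [-0.2, -0.1, -3.7]
grip_width: 0.437
grip_force: 52.8
```

```bash
python3 -m pendant '0 0 .0015 0;0 0 0 0'
python3 -m pendant '0 0 .001 0;0 0 0 0'
python3 -m pendant '0 0 .0005 0;0 0 0 0'
```

```text
time_s: 22.95
eef_pos: [550.8, 142.6, 19.2]
ee_rot: [-0.0, -0.039, 0.999, -0.0]
force: [0.3, -0.2, -4.9]
grip_width: 0.442
grip_force: 52.8
time_s: 23.2
eef_pos: [550.9, 142.6, 18.4]
ee_rot: [0.0, -0.039, 0.999, 0.0]
force: [-0.1, -0.4, -3.0]
grip_width: 0.439
grip_force: 52.7
time_s: 23.45
eef_pos: [550.9, 142.6, 18.3]
ee_rot: [0.0, -0.039, 0.999, -0.0]
force: [-4.1, -0.4, 4.5]
grip_width: 0.436
grip_force: 53.6
```

Seated on the floor, with contact at the predicted height. I'll release, lift and retreat so both cameras can check.

```bash
python3 -m pendant '0 0 0 0;0 0 0 0;0 0 0 0;0 0 0 0' 1; python3 -m pendant '0 0 -.02 0;0 0 -.04 0;0 0 -.05 0;0 0 -.05 0;.03 -.04 0 0;.03 -.04 0 0;.03 -.04 0 0;.03 -.04 0 0;.03 -.04 0 0;.03 -.04 0 0'
python3 -m pendant '.03 -.04 0 0;.03 -.04 0 0;0 0 0 0;0 0 0 0'
python3 - <<'E'
from h import *
from rig import viewer
np.set_printoptions(precision=0,suppress=True)
for n in("top","side"):
    c=viewer.capture(n)
    for k,p in(("r",[541,268,102]),("o",[551,142.5,102])):
        u,v=proj(c,p).astype(int)
        B=blobs(c,(u-26,v-26,u+26,v+26),102,60,5); P=np.array([x[0] for x in B if x[1]<25]); print(n,k,len(P),P.mean(0) if len(P) else 0,P.tolist() if k=="o" else "")
E
```

```text
time_s: 23.95
eef_pos: [550.9, 142.6, 17.8]
ee_rot: [0.0, -0.039, 0.999, -0.0]
force: [-0.5, -0.1, -0.7]
grip_width: 0.998
grip_force: 0.0
time_s: 25.2
eef_pos: [389.2, -111.9, 178.0]
ee_rot: [0.0, -0.039, 0.999, -0.0]
force: [1.2, -0.3, -0.2]
grip_width: 0.998
grip_force: 0.0
time_s: 25.7
eef_pos: [336.8, -194.8, 177.8]
ee_rot: [0.0, -0.039, 0.999, 0.0]
force: [-0.3, 0.1, -0.9]
grip_width: 1.0
grip_force: 0.0
top r 7 [539. 267.] 
top o 8 [550. 142.] [[577.4725841598658, 153.79894874502511], [578.7136171852055, 135.61061025500808], [560.2792100302188, 134.1913109980266], [558.1988986223575, 151.46156859602308], [540.1897615509707, 150.39592968412722], [541.9035311324086, 132.4882250878601], [522.7564430523486, 130.5538589798342], [521.2999229078171, 148.7600807265426]]
side r 1 [540. 183.] 
side o 0 0 []
```

```bash
python3 -c "
from rig import ctrl
print(ctrl.finish_job())"
```

```text
the job is handed in; nothing more can be done
None
```

The round block and then the short oblong block were set upright on the floors of their nests and released, the top camera put both within about 2 mm of nest centre, and the job was handed in at about 26 s of the 50 s limit.

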